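Turn the reversible plate of the table grill ribbed face up

TASK

The plate of the little table grill lies smooth face up. Turn it over so that its ribbed face is on top and lay it back into the grill, fully seated in the recess; its handle may stick out on either long side. Lay it down under control instead of letting it fall or slam, and leave the oil bottle, the ramekin and the mill where they stand.

Things in the scene. Friction and masses are not known exactly. Their poses are not given: they have to be found in the camera images.
- grill: Electric table grill, cold, fixed. Steel shell 126 mm (x) by 164 mm (y), top at z = 52 mm; black control end with dial at -y (to y = -125 mm), black grip at +y (to 97 mm). Origin on the worktop under the recess's centre, z up. Its top is the ledge on which the plate's edges rest, round an opening over the heating element: x beyond 48 mm on the long sides, y beyond 67 mm on the ends.
- plate: Loose cast plate, 112 mm (x) by 150 mm (y), 14 mm thick, about 0.45 kg. Origin in its middle, halfway through the thickness; +z out of the smooth face, -z out of the ribbed face (11 ribs). Rigid loop handle of 12 mm round bar in the mid-plane at -x, arms at y = +-42 mm. At the start seated, smooth face up, handle over the grill's -x side, axes parallel to the grill's.
- plate_bar (a point): Middle of the handle's cross bar, on its axis: 96 mm from the plate's centre, 152 mm from its far edge. Bar parallel to the plate's y, 12 mm thick, straight for 68 mm; 34 mm free between it and the plate, 27 mm to the grill's shell, 53 mm below it to the worktop. The round bar can turn between the finger pads, so the plate hangs down from it when lifted.
- grill_seat (a point): Where the plate's centre is when seated: middle of the recess, z = 59 mm, axes as the grill. Recess 116 mm (x) by 154 mm (y), 2 mm wider than the plate all round. Its steel rim stands on the ledge, upright 5 mm, then flaring out to 12 mm high; it runs along both ends (y) but on both long sides (x) only at the corners (beyond 56 mm in y), so the handle passes out between.
- oil: Bystander: short brown oil bottle with a cork, 72 mm across, 164 mm high, left of the grill. Origin under its centre.
- ramekin: Bystander: white ramekin, 73 mm across, 41 mm high, right of the grill. Origin under its centre.
- mill: Bystander: small salt mill with a grey cap, 44 mm across, 90 mm high, left of the grill. Origin under its centre.
Things that resemble listed ones, but are neither listed nor needed, are in the scene too. There is more than one size of the plate; the job needs the larger.

How it is judged (in metres and radians):
At the end, for the whole second after the job is handed in: The plate lies at rest in the grill with the ribbed face up, level within 3 degrees, its centre within 6 mm of the recess's centre and within 2.5 mm of its seated height, its sides parallel to the recess (handle out over either long side) (angle between plate's own z axis and vertical above 3.09 rad and horizontal distance between plate and grill_seat below 0.006 m and z of plate in the frame of grill_seat between -0.0025 and 0.0025 m and angle between the x axis of plate and the x axis of grill, either way round below 0.08 rad and linear speed of plate below 0.02 m/s); the robot touches nothing.
It fails at once if the plate falls over or slams down (turns faster than 7 rad/s) (angular speed of plate above 7 rad/s).
It fails at once if the oil bottle is moved more than 25 mm or tipped (distance of oil from where it was at the start of the episode above 0.025 m or angle between oil's own z axis and vertical above 0.5 rad).
It fails at once if the ramekin is moved more than 25 mm or tipped (distance of ramekin from where it was at the start of the episode above 0.025 m or angle between ramekin's own z axis and vertical above 0.5 rad).
It fails at once if the mill is moved more than 25 mm or tipped (distance of mill from where it was at the start of the episode above 0.025 m or angle between mill's own z axis and vertical above 0.5 rad).
It also fails if it takes over 48 s, if anything falls off the work surface, if the arm or the gripper's body presses on something with over 40 N, if the wrist force passes 120 N, or if a joint passes its speed limit or range.

ROBOT

A 6-joint arm with a two-finger parallel gripper is mounted at the origin on a cart in front of the work surface, level with it; the furniture and walls round the work are solid. World frame = base frame: x ahead of the robot, y to its left, z up, the work surface at z = 0. Lengths are in m, angles in degrees, forces in N, time in s.
With the tool pointing down it reaches from about 0.25 to 0.725 m from the base axis. Payload 9.7 kg.
Tool frame: the origin (TCP) lies between the finger pads; the fingertips stand 25 mm ahead of it and the grasp point (between the pads) lies 6 mm ahead of it; z points along the fingers, y is the line along which they close (so a half turn about z gives the same grasp; the last joint's range is limited). The gripper opens to 85 mm and grips with 20 to 120 N. Pads are 22 mm wide; open, the fingers measure 114 mm over their backs; the gripper's body (76 mm by 85 mm) begins 54 mm behind the grasp point. The pads swing forward as they close: fully open they stand 13 mm farther back than shut.
Start: joints at [-69.958, 4.979, 10.078, 95.1, 0, 90], TCP at [0.188, -0.517, 0.256] pointing down, gripper open.
Joint ranges: [-179.16, 179.16], [-48.56, 103.87], [-65.8, 70.77], [-126.05, 130.52], [-82.76, 87.17], [-180, 180]. Speed limits (degrees/s): [127.2, 127.2, 147.25, 180, 180, 180].

INTERFACE

Orientations are given as [roll, pitch, yaw] about the fixed x, y, z axes, in that order (R = Rz(yaw) Ry(pitch) Rx(roll)).
In Python, from workcell import bot gives the robot as it stands. The module is installed in compiled form; this text tells all that it offers.
- The arm moves only by the shell command python3 -m pendant [FORCE], which reads ROWS from standard input. ROWS is a JSON list that holds a single list of rows (three levels of brackets), with 1 to 5 rows, each of 5 numbers: dx, dy, dz in m, then a turn about the tool's z in degrees, then the finger opening in m; each row is the pose to reach, as a shift and turn from the pose commanded when the command began, along the tool's axes at that moment; what a row does not reach only later rows make up. A row lasts 1/12 s, in which the tool goes at most 0.0417 m and 7.16 degrees, less where a joint would pass 70% of its speed; a pose out of reach is approached as far as the arm can. The fingers move at their own pace and stop on an object; FORCE is the grip in N (left out, the last holds). Time passes only in rows, so rows that do not move let the fingers close. It prints the time, the measured TCP pose, the force, the opening and the grip force at its end. Input that does not fit is refused with a message, and nothing moves.
- bot.get_obs(): the state, without advancing time (a new reading comes with each control period).
- bot.camera(name): name is "side" or "top"; returns the picture (480x640x3 uint8, blue, green, red); there is no depth.
- bot.camera_info(name): a dict with "mtx" (3x3 intrinsics, pixels), "k1" (the pictures are not rectified: a ray, as slopes to the right and down, at radius r is drawn at 1 + k1 r^2 times it, then the intrinsics apply), "extrinsics" (4x4, takes a point from camera to world coordinates). Camera axes: x right, y down, z forward; pixel columns grow to the right and rows downward; lengths in m; the calibration is good to about 2 mm. A picture is of the moment at which its call begins. camera_info takes no time and is no camera call.
- bot.job_done(): hands the job in; it is judged then, once.
The state is a dict: "time": time; "q": joint angles; "qd": joint speeds; "joint_efforts": joint torques, N m; "ee_pos": TCP position; "tcp_rot": TCP orientation; "wrist_force": force on the tool from outside, world axes, zero at the start; "torque": the same for the moment, N m; "opening": finger opening in m; "grasp_force": force on a finger pad.
Only numpy, scipy, OpenCV 4.12 (cv2) and the standard library are available. Lean on these libraries where they do the work, as an engineer would, in place of code of your own. Each camera call takes 0.05 s, during which the arm holds its last target. There are 200 camera calls.

## Working session

There is one attempt and no reset: what is moved stays moved. The work goes in short steps, Python scripts to look and compute and a shell command to move; the robot and the scene stay as the last step left them, time stands still between calls to the robot, and variables do not carry over. Pictures are saved under pics/ and viewed, at most 10 in all, crops included, and the job is handed in when it is done.

```bash
mkdir -p pics; python3 - <<'E'
from workcell import bot
import cv2,numpy as np
for n in("side","top"):
    cv2.imwrite(f"pics/{n}0.png",bot.camera(n)); i=bot.camera_info(n); print(n,np.round(i["mtx"],1).tolist(),i["k1"],np.round(i["extrinsics"],3).tolist())
o=bot.get_obs();print({k:np.round(v,3).tolist() for k,v in o.items()})
E
```

```text
side [[443.3, 0.0, 315.8], [0.0, 443.3, 238.2], [0.0, 0.0, 1.0]] -0.08556041949787974 [[-1.0, -0.008, 0.003, 0.533], [-0.007, 0.626, -0.78, 0.807], [0.004, -0.78, -0.626, 0.7], [0.0, 0.0, 0.0, 1.0]]
top [[482.4, 0.0, 319.1], [0.0, 482.4, 239.0], [0.0, 0.0, 1.0]] -0.04960529592820893 [[-0.011, -0.99, 0.141, 0.359], [-1.0, 0.01, -0.013, 0.028], [0.011, -0.141, -0.99, 1.268], [0.0, 0.0, 0.0, 1.0]]
{'time': 0.1, 'q': [-69.96, 5.009, 10.04, 95.1, 0.0, 90.001], 'qd': [0.044, -0.01, 0.118, -0.007, 0.041, -0.006], 'joint_efforts': [-0.001, -52.157, 46.565, 0.016, 0.0, 0.0], 'ee_pos': [0.188, -0.517, 0.256], 'tcp_rot': [-179.931, -0.0, 20.039], 'wrist_force': [0.177, -0.658, -0.434], 'torque': [0.041, 0.005, -0.046], 'grasp_force': 0.0, 'opening': 0.086}
```

View pics/side0.png

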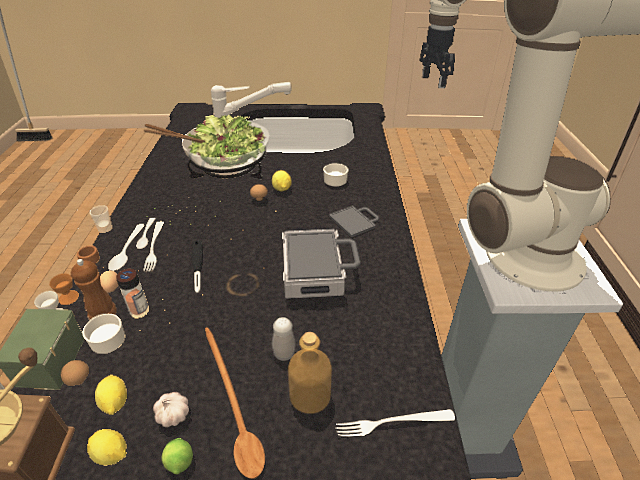

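View pics/top0.png

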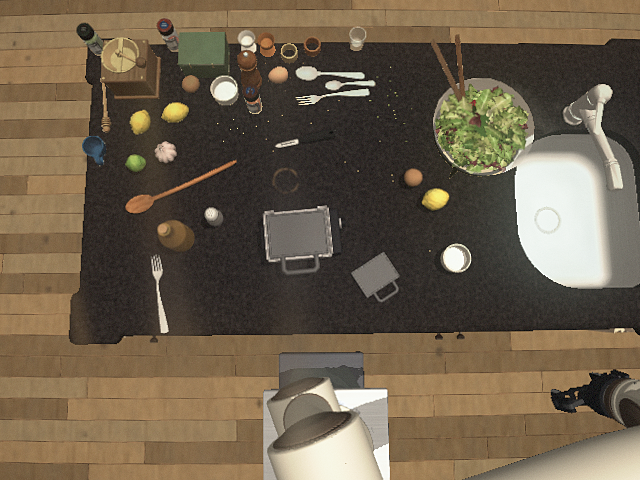

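The grill with the plate is at top (298,235) with its handle at (300,265). The other candidate is a loose plate at (376,275), which is visibly smaller and not in the grill. The larger one, seated in the grill, fits the description. The oil bottle is at top (176,236), the mill at (213,216) and the ramekin at (455,258). I'll confirm with an enlarged crop.

```bash
python3 - <<'E'
import cv2,numpy as np
a=cv2.imread("pics/top0.png")[195:310,245:405]; a=cv2.resize(a,None,fx=5,fy=5,interpolation=cv2.INTER_CUBIC)
cv2.imwrite("pics/c1.png",a)
b=cv2.imread("pics/side0.png")[200:310,255:385]; b=cv2.resize(b,None,fx=5,fy=5,interpolation=cv2.INTER_CUBIC)
cv2.imwrite("pics/c2.png",b)
E
```

```text
(no output)
```

View pics/c1.png

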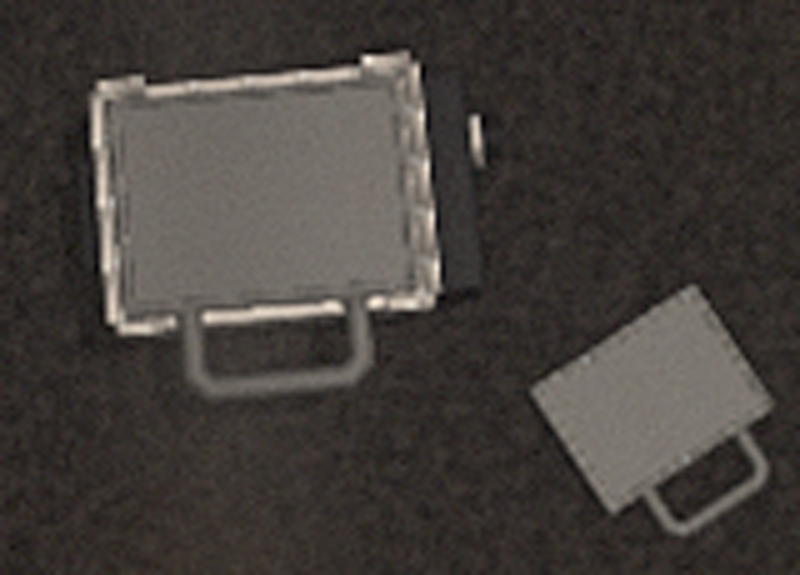

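View pics/c2.png

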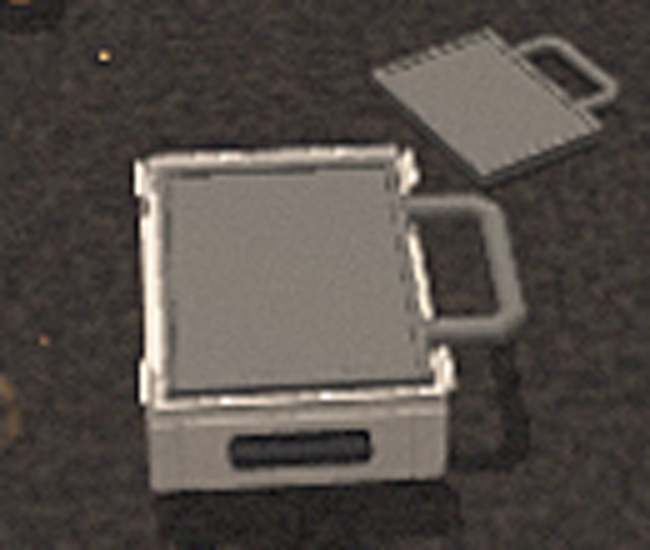

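The side crop shows the large plate seated, with its handle towards the robot. Next I'll fit its pose from both views.

```bash
cat > h.py <<'E'
from workcell import bot
import cv2,numpy as np
from scipy.optimize import least_squares
def proj(n,P):
    i=bot.camera_info(n); T=np.linalg.inv(i["extrinsics"]); p=np.c_[P,np.ones(len(P))]@T.T
    s=p[:,:2]/p[:,2:3]; s=s*(1+i["k1"]*(s**2).sum(1,keepdims=True)); m=i["mtx"]
    return s*[m[0,0],m[1,1]]+m[:2,2]
def W(P,v):
    c,s=np.cos(v[2]),np.sin(v[2]); P=np.array(P,float)
    return np.c_[c*P[:,0]-s*P[:,1]+v[0],s*P[:,0]+c*P[:,1]+v[1],P[:,2]]
def show(o=None):
    o=o or bot.get_obs(); print(round(o["time"],2),np.round(o["ee_pos"],4),np.round(o["tcp_rot"],2),"q",np.round(o["q"],1),"F",np.round(o["wrist_force"],1),o["opening"],o["grasp_force"])
E
python3 - <<'E'
from h import *
# model points (grill frame) and crop pixels
M=[[.056,.075,.066],[.056,-.075,.066],[-.056,-.075,.066],[-.056,.075,.066],[-.096,.034,.059],[-.096,-.034,.059]]
t=np.array([[120,106],[392,88],[412,290],[133,303],[210,389],[352,379]])
s=np.array([[172,390],[165,170],[388,166],[433,376],[513,318],[490,215]])
tp=(t+.5)/5-.5+[245,195]; sp=(s+.5)/5-.5+[255,200]
f=lambda v:np.r_[proj("top",W(M,v))-tp,proj("side",W(M,v))-sp].ravel()
r=least_squares(f,[.37,.07,0],loss="soft_l1"); v=r.x
print(v[:2],np.degrees(v[2])); print(np.round(f(v).reshape(-1,2),1).tolist())
for n,g in(("top",lambda v:(proj("top",W(M,v))-tp).ravel()),("side",lambda v:(proj("side",W(M,v))-sp).ravel())):
    q=least_squares(g,v).x; print(n,q[:2],np.degrees(q[2]))
print("bar",W([[-.096,0,.059]],v)); show()
E
```

```text
[0.54435533 0.067802  ] 5.115370305063457
[[-3.1, -1.0], [1.4, -3.1], [1.9, 0.1], [-1.9, 3.4], [0.7, 0.7], [-0.7, -0.0], [-1.4, 0.2], [-2.1, -0.6], [1.3, -2.1], [0.5, 0.1], [0.3, -0.0], [0.3, 0.7]]
top [0.54447209 0.06627362] 3.651240984265453
side [0.54394245 0.06849988] 5.312925754551124
bar [[0.44873768 0.05924249 0.059     ]]
0.1 [ 0.1884 -0.5165  0.2557] [-179.93   -0.     20.04] q [-70.    5.   10.   95.1   0.   90. ] F [ 0.2 -0.7 -0.4] 0.0855154961592732 0.0
```

```bash
python3 - <<'E'
from h import *
t=np.array([[92,85],[413,54],[438,305],[112,330],[210,389],[352,379]])
s=np.array([[145,398],[137,160],[410,150],[452,385],[513,318],[490,215]])
tp=(t+.5)/5-.5+[245,195]; sp=(s+.5)/5-.5+[255,200]
def M(v):
    a,b=v[3:5]; return [[a,b,.064],[a,-b,.064],[-a,-b,.064],[-a,b,.064],[-.096,.034,.059],[-.096,-.034,.059]]
ft=lambda v:(proj("top",W(M(v),v))-tp).ravel(); fs=lambda v:(proj("side",W(M(v),v))-sp).ravel()
for n,f in(("both",lambda v:np.r_[ft(v),fs(v)]),("top",ft),("side",fs)):
    v=least_squares(f,[.544,.067,.08,.063,.082]).x; print(n,v,np.degrees(v[2])); print(np.round(f(v),1).tolist())
print(W([[-.096,0,.059]],v))
E
```

```text
both [0.54529886 0.06641922 0.07979317 0.06366897 0.08112143] 4.571812130297801
[0.7, -0.1, 0.1, 0.6, -0.2, -0.1, 0.5, 0.7, 0.8, 0.2, -0.5, -0.3, -0.4, 0.9, 0.1, 0.0, -0.2, -0.2, -0.1, 0.6, -0.3, -0.2, 0.0, 0.5]
top [0.54572918 0.06698976 0.07967104 0.06365948 0.08197598] 4.5648144266796935
[0.1, -0.2, 0.2, 0.4, -0.1, -0.3, -0.1, 0.5, 0.6, 0.0, -0.8, -0.4]
side [0.54495829 0.065637   0.08055153 0.06374315 0.07984912] 4.615262491948454
[-0.2, 0.2, 0.2, 0.2, -0.0, -0.1, 0.0, -0.1, -0.1, -0.4, 0.1, 0.3]
[[0.44926958 0.05791241 0.059     ]]
```

```bash
echo '[[[0.02, -0.02, 0, -5, 0.085], [0.048, -0.048, 0, -12, 0.085], [0.076, -0.077, 0, -19, 0.085], [0.104, -0.106, 0, -26, 0.085], [0.132, -0.134, 0, -33, 0.085]]]' | python3 -m pendant 20
cat >> h.py <<'E'
G=np.array([.5453,.0664]);YAW=94.57
def goal(gx,gz,gy=0):
    o=bot.get_obs(); r=np.radians(o["tcp_rot"][2]); c,s=np.cos(r),np.sin(r); a=np.radians(YAW-90)
    # grasp point at gx,gy in grill frame, TCP 6 mm above it
    p=G+[np.cos(a)*gx-np.sin(a)*gy,np.sin(a)*gx+np.cos(a)*gy]; d=p-np.array(o["ee_pos"][:2])
    print("move",np.round([c*d[0]+s*d[1],s*d[0]-c*d[1],o["ee_pos"][2]-gz-.006],4),"turn",round(o["tcp_rot"][2]-YAW,2)); show(o)
E
python3 -c "from h import *; goal(-.096,.2)"
```

```text
time: 0.52
ee_pos: [0.2666, -0.3438, 0.2559]
tcp_rot: [-180.0, -0.0, 53.3]
wrist_force: [1.0, -0.0, -0.7]
opening: 0.085
grasp_force: 0.0
move [ 0.4322 -0.0936  0.0499] turn -41.23
0.52 [ 0.2666 -0.3438  0.2559] [-1.7997e+02 -1.0000e-02  5.3340e+01] q [-52.2 -10.6  -4.9  95.7   0.   74.5] F [ 1.  -0.  -0.7] 0.08499212280393251 0.0
```

```bash
echo '[[[0.038, -0.008, 0, -7, 0.085], [0.076, -0.016, 0, -14, 0.085], [0.114, -0.025, 0, -21, 0.085], [0.152, -0.033, 0, -28, 0.085], [0.19, -0.041, 0, -35, 0.085]]]' | python3 -m pendant
python3 -c "from h import *; goal(-.096,.2)"
```

```text
time: 0.93
ee_pos: [0.3482, -0.1673, 0.2562]
tcp_rot: [180.0, 0.0, 88.4]
wrist_force: [1.1, 0.1, 0.3]
opening: 0.085
grasp_force: 0.0
move [0.2288 0.095  0.0502] turn -6.21
0.93 [ 0.3482 -0.1673  0.2562] [179.99   0.    88.36] q [-25.7 -17.2 -10.2  97.    0.   66. ] F [1.1 0.1 0.3] 0.08497876668207656 0.0
```

```bash
echo '[[[0.037, 0.015, 0, -2, 0.06], [0.074, 0.03, 0, -4, 0.05], [0.111, 0.046, 0, -6.2, 0.04], [0.148, 0.061, 0, -6.2, 0.03], [0.185, 0.077, 0, -6.2, 0.026]]]' | python3 -m pendant
echo '[[[0.02, 0.005, 0, 0, 0.026], [0.02, 0.005, 0, 0, 0.026]]]' | python3 -m pendant
python3 -c "from h import *; goal(-.096,.11)"
```

```text
time: 1.35
ee_pos: [0.4314, 0.0153, 0.2562]
tcp_rot: [180.0, 0.0, 94.3]
wrist_force: [0.9, -0.9, 0.3]
opening: 0.0264
grasp_force: 0.0
time: 1.52
ee_pos: [0.4354, 0.0368, 0.2555]
tcp_rot: [-179.9, -0.0, 94.5]
wrist_force: [0.4, -0.5, -0.4]
opening: 0.026
grasp_force: 0.0
move [0.0207 0.0159 0.1395] turn -0.09
1.52 [0.4354 0.0368 0.2555] [-1.7993e+02 -5.0000e-02  9.4480e+01] q [  4.8 -10.3  -4.7  95.7   0.   90.3] F [ 0.4 -0.5 -0.4] 0.02603499385978539 0.0
```

```bash
echo '[[[0.0207, 0.0159, 0.03, -0.1, 0.026], [0.0207, 0.0159, 0.07, -0.1, 0.026], [0.0207, 0.0159, 0.11, -0.1, 0.026], [0.0207, 0.0159, 0.1395, -0.1, 0.026], [0.0207, 0.0159, 0.1395, -0.1, 0.026]]]' | python3 -m pendant
python3 - <<'E'
from h import *
goal(-.096,.059)
a=bot.camera("side")[170:300,290:420]; b=bot.camera("top")[200:300,250:350]
z=lambda i:cv2.resize(i,(400,400),interpolation=cv2.INTER_CUBIC)
cv2.imwrite("pics/d1.png",np.hstack([z(a),z(b)]))
E
```

```text
time: 1.93
ee_pos: [0.4458, 0.0546, 0.1107]
tcp_rot: [-179.5, 0.0, 94.3]
wrist_force: [-1.3, -0.3, 0.0]
opening: 0.0259
grasp_force: 0.0
move [0.0038 0.0041 0.0457] turn -0.23
1.93 [0.4458 0.0546 0.1107] [-1.7946e+02  3.0000e-02  9.4340e+01] q [  7.   -8.7 -19.3  79.9  -0.   92.6] F [-1.3 -0.3  0. ] 0.025901524958236208 0.0
```

View pics/d1.png

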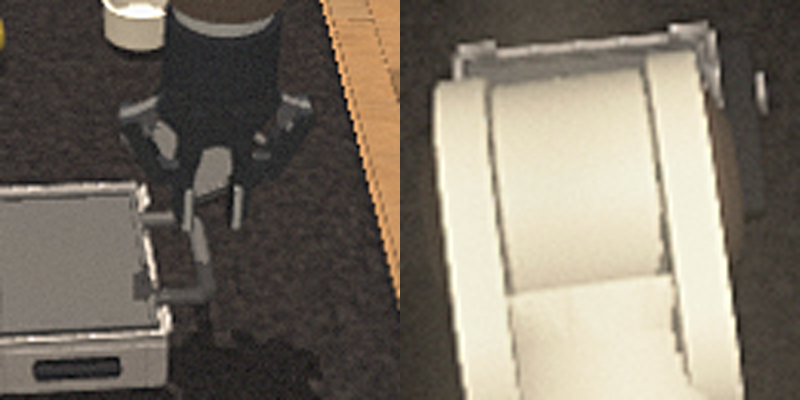

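Side crop: the two fingertips, at (188,228) and (236,225), straddle the bar at (203,260) in the view, and they are still above it. I'll let the arm settle and descend.

```bash
echo '[[[0, 0, 0, 0, 0.026], [0, 0, 0, 0, 0.026]]]' | python3 -m pendant
python3 - <<'E'
from h import *
goal(-.096,.059)
o=bot.get_obs(); e=np.array(o["ee_pos"]); u=np.array([.9968,.0797,0])
print("tips", ((proj("side",np.array([e+k*.013*u-[0,0,.025] for k in(1,-1)]))-[290,170])*400/130).round())
E
```

```text
time: 2.2
ee_pos: [0.4504, 0.0552, 0.1194]
tcp_rot: [179.8, -0.0, 94.3]
wrist_force: [1.7, -0.1, -0.5]
opening: 0.0262
grasp_force: 0.0
move [ 0.0036 -0.0005  0.0544] turn -0.25
2.2 [0.4504 0.0552 0.1194] [ 1.7979e+02 -1.0000e-02  9.4320e+01] q [  7.   -8.9 -18.6  80.1  -0.   92.7] F [ 1.7 -0.1 -0.5] 0.02617159946523933 0.0
tips [[182. 214.]
 [219. 213.]]
```

```bash
echo '[[[0.0036, 0, 0.012, -0.25, 0.026], [0.0036, 0, 0.026, -0.25, 0.026], [0.0036, 0, 0.04, -0.25, 0.026], [0.0036, 0, 0.05, -0.25, 0.026], [0.0036, 0, 0.052, -0.25, 0.026]]]' | python3 -m pendant
echo '[[[0, 0, 0, 0, 0.026], [0, 0, 0, 0, 0.026], [0, 0, 0, 0, 0.026]]]' | python3 -m pendant
python3 - <<'E'
from h import *
goal(-.096,.059)
a=bot.camera("side")[170:300,290:420]
cv2.imwrite("pics/d2.png",cv2.resize(a,(520,520),interpolation=cv2.INTER_CUBIC))
E
```

```text
time: 2.62
ee_pos: [0.4482, 0.0589, 0.0632]
tcp_rot: [-179.9, 0.0, 94.6]
wrist_force: [-0.1, -0.5, -0.2]
opening: 0.0258
grasp_force: 0.0
time: 2.87
ee_pos: [0.4494, 0.059, 0.0656]
tcp_rot: [179.9, -0.0, 94.6]
wrist_force: [-0.4, 1.0, 0.7]
opening: 0.0258
grasp_force: 0.0
move [-0.0002  0.0002  0.0006] turn 0.02
2.87 [0.4494 0.059  0.0656] [179.93  -0.    94.59] q [  7.5  -7.7 -23.5  74.1  -0.   92.9] F [-0.4  1.   0.7] 0.025798290535873736 0.0
```

View pics/d2.png

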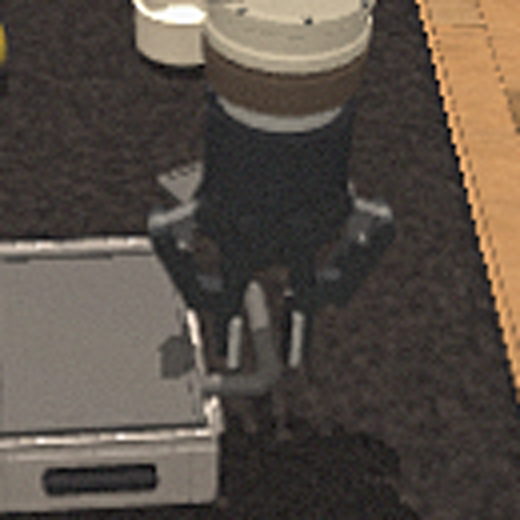

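Side view: the bar, running (260,300) to (265,370), sits between the fingers at (234,340) and (297,340). I'll close the gripper.

```bash
echo '[[[0, 0, 0, 0, 0], [0, 0, 0, 0, 0], [0, 0, 0, 0, 0], [0, 0, 0, 0, 0], [0, 0, 0, 0, 0]]]' | python3 -m pendant 25
python3 -c "from h import *; goal(-.096,.059)"
```

```text
time: 3.33
ee_pos: [0.4493, 0.0589, 0.0654]
tcp_rot: [179.9, -0.0, 94.6]
wrist_force: [-0.5, 0.7, 5.9]
opening: 0.0108
grasp_force: 24.9
move [-0.0002  0.0003  0.0004] turn 0.02
3.33 [0.4493 0.0589 0.0654] [179.94  -0.    94.59] q [  7.5  -7.7 -23.5  74.1   0.   92.9] F [-0.5  0.7  5.9] 0.010832106036184164 24.85331565141678
```

```bash
echo '[[[0, 0, -0.013, 0, 0], [0, 0.002, -0.026, 0, 0], [0, 0.005, -0.039, 0, 0], [0, 0.009, -0.052, 0, 0], [0, 0.014, -0.064, 0, 0]]]' | python3 -m pendant
python3 - <<'E'
from h import *
goal(-.096,.059)
a=bot.camera("side")[120:310,250:440]
cv2.imwrite("pics/d3.png",cv2.resize(a,(520,520),interpolation=cv2.INTER_CUBIC))
E
```

```text
time: 3.75
ee_pos: [0.4623, 0.06, 0.1287]
tcp_rot: [-179.9, 0.0, 94.6]
wrist_force: [0.4, -0.6, -3.4]
opening: 0.0111
grasp_force: 24.3
move [-0.0002 -0.0128  0.0637] turn 0.02
3.75 [0.4623 0.06   0.1287] [-179.91    0.     94.59] q [  7.4  -7.  -15.8  81.3   0.   92.8] F [ 0.4 -0.6 -3.4] 0.011114567214126169 24.2988520860672
```

View pics/d3.png

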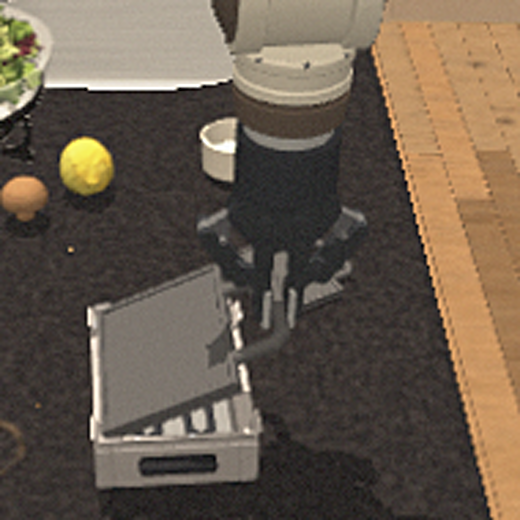

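The plate is tilting about its far edge as planned, at about 25°. I'll continue the arc.

```bash
echo '[[[0, 0.008, -0.012, 0, 0], [0, 0.016, -0.0225, 0, 0], [0, 0.025, -0.033, 0, 0], [0, 0.034, -0.042, 0, 0], [0, 0.0445, -0.050, 0, 0]]]' | python3 -m pendant
echo '[[[0, 0.012, -0.0085, 0, 0], [0, 0.024, -0.015, 0, 0], [0, 0.036, -0.0205, 0, 0], [0, 0.048, -0.025, 0, 0], [0, 0.061, -0.0285, 0, 0]]]' | python3 -m pendant
python3 -c "from h import *; goal(-.096,.059)"
```

```text
time: 4.22
ee_pos: [0.5013, 0.0629, 0.1803]
tcp_rot: [-179.3, 0.0, 94.6]
wrist_force: [-45.1, -4.0, 40.6]
opening: 0.0112
grasp_force: 30.0
time: 4.63
ee_pos: [0.568, 0.0686, 0.2079]
tcp_rot: [180.0, -0.0, 94.6]
wrist_force: [-3.0, 1.1, 4.2]
opening: 0.0107
grasp_force: 27.5
move [-0.0003 -0.1188  0.1429] turn 0.03
4.63 [0.568  0.0686 0.2079] [ 1.7999e+02 -2.0000e-02  9.4600e+01] q [ 6.9  7.3  7.2 89.9  0.  92.3] F [-3.   1.1  4.2] 0.010746703830642149 27.54850298166275
```

```bash
echo '[[[0, 0.013, -0.0025, 0, 0], [0, 0.026, -0.004, 0, 0], [0, 0.0395, -0.004, 0, 0], [0, 0.052, -0.004, 0, 0], [0, 0.065, -0.003, 0, 0]]]' | python3 -m pendant
echo '[[[0, 0, 0, 0, 0], [0, 0, 0, 0, 0]]]' | python3 -m pendant
python3 - <<'E'
from h import *
goal(-.096,.059)
a=bot.camera("side")[70:310,220:460]
cv2.imwrite("pics/d4.png",cv2.resize(a,(580,580),interpolation=cv2.INTER_CUBIC))
E
```

```text
time: 5.05
ee_pos: [0.6326, 0.0737, 0.2088]
tcp_rot: [-179.8, -0.0, 94.6]
wrist_force: [-2.5, -0.2, -3.9]
opening: 0.0112
grasp_force: 25.8
time: 5.22
ee_pos: [0.6324, 0.0737, 0.2088]
tcp_rot: [-179.9, 0.0, 94.6]
wrist_force: [-1.5, 0.2, -4.4]
opening: 0.0108
grasp_force: 25.7
move [-0.0002 -0.1834  0.1438] turn 0.02
5.22 [0.6324 0.0737 0.2088] [-179.85    0.     94.59] q [ 6.6 16.6 18.2 91.7  0.  92.1] F [-1.5  0.2 -4.4] 0.010806599458414588 25.693898499011993
```

View pics/d4.png

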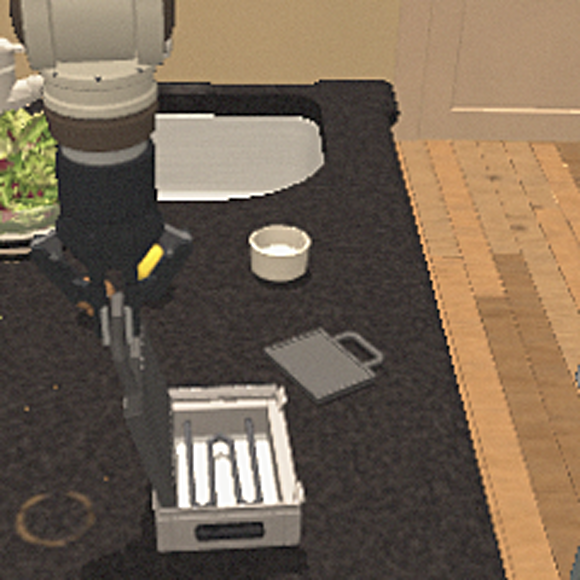

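Side view: the plate stands almost upright. Its lower edge is at the grill's +x rim (160,495) and its bar leans out to (120,330), which is the wanted lean. I'll lift and carry it to the -x side.

```bash
echo '[[[0, 0, -0.006, 0, 0], [0, 0, -0.014, 0, 0], [0, 0, -0.022, 0, 0], [0, 0, -0.028, 0, 0], [0, 0, -0.03, 0, 0]]]' | python3 -m pendant
echo '[[[0, -0.01, 0, 0, 0], [0, -0.025, 0, 0, 0], [0, -0.04, 0, 0, 0], [0, -0.055, 0, 0, 0], [0, -0.07, 0, 0, 0]]]' | python3 -m pendant
echo '[[[0, -0.014, 0, 0, 0], [0, -0.026, 0, 0, 0], [0, -0.034, 0, 0, 0], [0, -0.04, 0, 0, 0], [0, -0.04, 0, 0, 0]]]' | python3 -m pendant
echo '[[[0, 0, 0, 0, 0], [0, 0, 0, 0, 0], [0, 0, 0, 0, 0]]]' | python3 -m pendant
python3 - <<'E'
from h import *
goal(-.096,.059)
a=bot.camera("side")[70:310,220:460]
cv2.imwrite("pics/d5.png",cv2.resize(a,(580,580),interpolation=cv2.INTER_CUBIC))
E
```

```text
time: 5.68
ee_pos: [0.6331, 0.0737, 0.2426]
tcp_rot: [179.8, -0.0, 94.6]
wrist_force: [0.5, -0.7, -3.7]
opening: 0.011
grasp_force: 25.7
time: 6.1
ee_pos: [0.5624, 0.068, 0.2405]
tcp_rot: [180.0, 0.0, 94.6]
wrist_force: [-0.2, -0.4, -4.6]
opening: 0.0107
grasp_force: 25.7
time: 6.52
ee_pos: [0.5225, 0.0648, 0.2409]
tcp_rot: [180.0, -0.0, 94.6]
wrist_force: [-0.8, 0.3, -5.1]
opening: 0.0108
grasp_force: 25.7
time: 6.77
ee_pos: [0.5236, 0.0649, 0.2401]
tcp_rot: [-180.0, -0.0, 94.6]
wrist_force: [0.0, -0.1, -4.1]
opening: 0.0106
grasp_force: 25.7
move [-0.0002 -0.0743  0.1751] turn 0.02
6.77 [0.5236 0.0649 0.2401] [-179.99   -0.     94.59] q [ 7.1  1.6  4.7 93.1  0.  92.5] F [ 0.  -0.1 -4.1] 0.010643524845122154 25.73048561811447
```

View pics/d5.png

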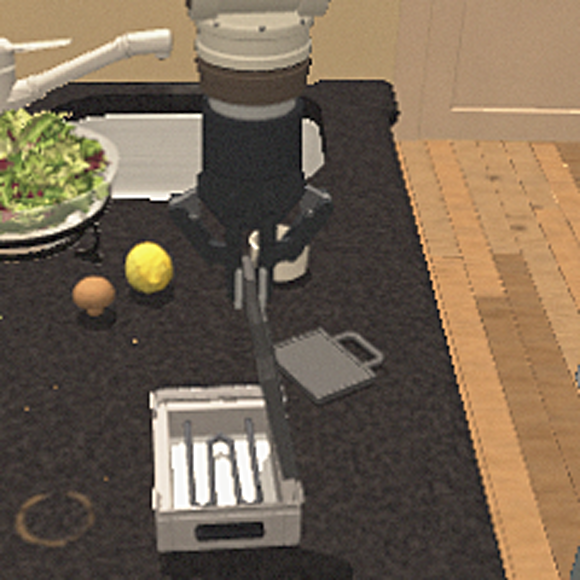

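```bash
python3 - <<'E'
from h import *
a=np.radians(4.57)
for L in(0,5,8,11,14,18,22):
    l=np.radians(L); d=np.array([-np.sin(l),-np.cos(l)]); n=np.array([-np.cos(l),np.sin(l)])
    b=np.array([-.0217,.2341])+.152*d
    P=[[*(b+k*.007*n),] for k in(1,-1)]; P=np.array([[p[0],.075,p[1]] for p in P])
    print(L,"ribbed/smooth corner",(P[:,[0,2]]*1e3).round(1).tolist(),((proj("side",W(P,[*G,a]))-[220,70])*580/240).round().tolist())
E
```

```text
0 ribbed/smooth corner [[-28.7, 82.1], [-14.7, 82.1]] [[261.0, 482.0], [244.0, 483.0]]
5 ribbed/smooth corner [[-41.9, 83.3], [-28.0, 82.1]] [[276.0, 480.0], [260.0, 482.0]]
8 ribbed/smooth corner [[-49.8, 84.6], [-35.9, 82.6]] [[286.0, 479.0], [269.0, 481.0]]
11 ribbed/smooth corner [[-57.6, 86.2], [-43.8, 83.6]] [[295.0, 477.0], [279.0, 480.0]]
14 ribbed/smooth corner [[-65.3, 88.3], [-51.7, 84.9]] [[304.0, 475.0], [288.0, 478.0]]
18 ribbed/smooth corner [[-75.3, 91.7], [-62.0, 87.4]] [[316.0, 471.0], [300.0, 476.0]]
22 ribbed/smooth corner [[-85.1, 95.8], [-72.1, 90.5]] [[328.0, 467.0], [312.0, 472.0]]
```

The near lower corner at crop (287,480) matches a lean of about 11°, with the edge over the -x side and 31 mm above the ledge. I'll shift 5 mm in +x, set it down on the ledge and look at the force.

```bash
echo '[[[0, 0.003, 0.004, 0, 0], [0, 0.005, 0.012, 0, 0], [0, 0.005, 0.02, 0, 0], [0, 0.005, 0.027, 0, 0], [0, 0.005, 0.03, 0, 0]]]' | python3 -m pendant
echo '[[[0, 0, 0, 0, 0], [0, 0, 0, 0, 0]]]' | python3 -m pendant
python3 -c "from h import *; goal(.0054,.1972)"
```

```text
time: 7.23
ee_pos: [0.5282, 0.0653, 0.2091]
tcp_rot: [-180.0, -0.0, 94.6]
wrist_force: [1.9, 0.9, 10.1]
opening: 0.011
grasp_force: 27.0
time: 7.4
ee_pos: [0.5279, 0.0652, 0.21]
tcp_rot: [-180.0, 0.0, 94.6]
wrist_force: [0.9, 0.5, -4.9]
opening: 0.011
grasp_force: 25.7
move [-0.0002  0.0228  0.0068] turn 0.02
7.4 [0.5279 0.0652 0.21  ] [-179.97    0.     94.59] q [ 7.   1.8  1.6 89.8 -0.  92.5] F [ 0.9  0.5 -4.9] 0.01102922247372918 25.736517906188965
```

```bash
echo '[[[0, 0.01, 0.003, 0, 0], [0, 0.0228, 0.0068, 0, 0], [0, 0.0343, 0.0112, 0, 0], [0, 0.0453, 0.0169, 0, 0], [0, 0.0553, 0.0235, 0, 0]]]' | python3 -m pendant
python3 -c "from h import *; goal(.0639,.1551)"
```

```text
time: 7.82
ee_pos: [0.5853, 0.0698, 0.1878]
tcp_rot: [179.8, -0.0, 94.6]
wrist_force: [3.0, -0.0, 5.6]
opening: 0.0111
grasp_force: 27.5
move [-0.0002  0.0238  0.0267] turn 0.02
7.82 [0.5853 0.0698 0.1878] [179.8   -0.    94.59] q [ 6.8  9.4  7.3 87.8 -0.  92.2] F [ 3.  -0.   5.6] 0.011133530759579353 27.489430904388428
```

```bash
echo '[[[0, 0.0093, 0.0076, 0, 0], [0, 0.018, 0.016, 0, 0], [0, 0.026, 0.0255, 0, 0], [0, 0.033, 0.0355, 0, 0], [0, 0.039, 0.0465, 0, 0]]]' | python3 -m pendant
python3 -c "from h import *; goal(.0771,.1341)"
```

```text
time: 8.23
ee_pos: [0.6242, 0.073, 0.1408]
tcp_rot: [179.8, -0.0, 94.6]
wrist_force: [3.2, 0.5, 3.1]
opening: 0.011
grasp_force: 28.5
move [-0.0002 -0.0021  0.0007] turn 0.02
8.23 [0.6242 0.073  0.1408] [179.8   -0.    94.59] q [ 6.7 14.8  8.5 83.5 -0.  92.1] F [3.2 0.5 3.1] 0.010975555394909613 28.4904545545578
```

```bash
echo '[[[0, 0.005, 0.0115, 0, 0], [0, 0.0095, 0.0235, 0, 0], [0, 0.013, 0.034, 0, 0], [0, 0.0155, 0.043, 0, 0], [0, 0.0165, 0.0485, 0, 0]]]' | python3 -m pendant
echo '[[[0, 0, 0, 0, 0], [0, 0, 0, 0, 0]]]' | python3 -m pendant
python3 - <<'E'
from h import *
goal(.096,.059)
a=bot.camera("side")[170:310,220:390]
cv2.imwrite("pics/d6.png",cv2.resize(a,(680,560),interpolation=cv2.INTER_CUBIC))
E
```

```text
time: 8.65
ee_pos: [0.644, 0.0748, 0.0932]
tcp_rot: [179.3, -0.0, 94.6]
wrist_force: [23.9, 3.4, 5.5]
opening: 0.0108
grasp_force: 30.5
time: 8.82
ee_pos: [0.6438, 0.0748, 0.0938]
tcp_rot: [179.3, -0.0, 94.6]
wrist_force: [22.5, 2.6, 4.8]
opening: 0.0112
grasp_force: 30.2
move [-0.0005 -0.0029  0.0288] turn 0.03
8.82 [0.6438 0.0748 0.0938] [ 1.7931e+02 -3.0000e-02  9.4600e+01] q [ 6.6 17.6  6.7 78.4  0.  92. ] F [22.5  2.6  4.8] 0.01115899225342688 30.239695608615875
```

View pics/d6.png

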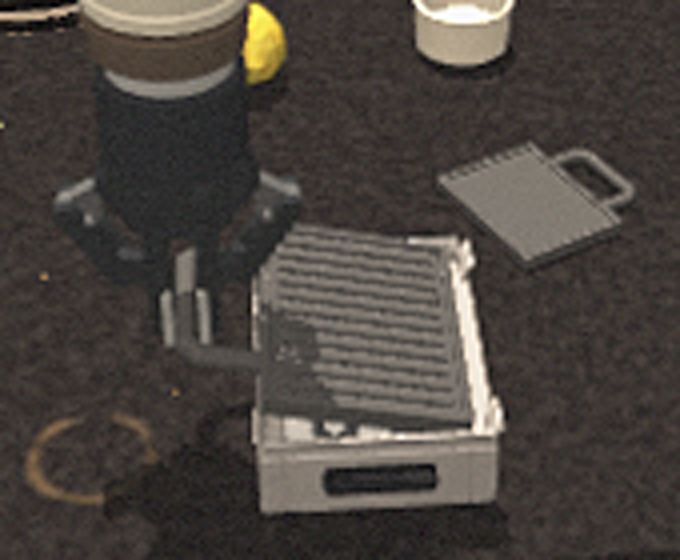

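Side view: ribbed face up, almost flat, handle out on +x at (185,350). The far edge at (472,425) has a gap to the -x rim at (490,415), and 22 N in x says it is caught on something. I'll work out where that edge sits.

```bash
python3 - <<'E'
from h import *
a=np.radians(4.57)
for L in(72,75,78,81,84,87,90):
    l=np.radians(L); d=np.array([-np.sin(l),-np.cos(l)]); n=np.array([-np.cos(l),np.sin(l)])
    b=np.array([.0989,.0878])
    P=np.array([b+.152*d+k*.007*n for k in(1,-1)]+[b+.04*d+.007*n]); y=np.array([.075,.075,.075])
    Q=np.c_[P[:,0],y,P[:,1]]
    print(L,(P*1e3).round(1).tolist(),((proj("side",W(Q,[*G,a]))-[220,170])*4).round().tolist())
print("seat rim", ((proj("side",W([[-.058,.077,.057],[-.058,-.077,.057],[.058,.077,.057],[-.048,.067,.052],[-.058,.056,.052]],[*G,a]))-[220,170])*4).round().tolist())
E
```

```text
72 [[-47.8, 47.5], [-43.5, 34.2], [58.7, 82.1]] [[467.0, 445.0], [458.0, 463.0], [261.0, 406.0]]
75 [[-49.7, 55.2], [-46.1, 41.7], [58.5, 84.2]] [[471.0, 434.0], [463.0, 453.0], [261.0, 403.0]]
78 [[-51.2, 63.0], [-48.3, 49.4], [58.3, 86.3]] [[474.0, 423.0], [468.0, 442.0], [261.0, 400.0]]
81 [[-52.3, 70.9], [-50.1, 57.1], [58.3, 88.5]] [[477.0, 412.0], [472.0, 431.0], [261.0, 397.0]]
84 [[-53.0, 78.9], [-51.5, 65.0], [58.4, 90.6]] [[479.0, 400.0], [475.0, 420.0], [261.0, 394.0]]
87 [[-53.3, 86.8], [-52.5, 72.9], [58.6, 92.7]] [[480.0, 389.0], [477.0, 409.0], [260.0, 391.0]]
90 [[-53.1, 94.8], [-53.1, 80.8], [58.9, 94.8]] [[480.0, 377.0], [479.0, 398.0], [260.0, 388.0]]
seat rim [[487.0, 433.0], [456.0, 252.0], [264.0, 444.0], [466.0, 428.0], [482.0, 413.0]]
```

The fit puts the lower far corner at x = -48 mm and about 3 mm below the ledge, so it is hooked on the opening's inner edge. I'll grip harder so that friction holds the angle, lift the plate off, then shift it over the ledge.

```bash
echo '[[[0, 0.003, 0, 0, 0], [0, 0.004, 0, 0, 0], [0, 0.004, 0, 0, 0], [0, 0.004, 0, 0, 0]]]' | python3 -m pendant 120
echo '[[[0, 0, -0.004, 0, 0], [0, 0, -0.008, 0, 0], [0, 0, -0.012, 0, 0], [0, 0, -0.012, 0, 0], [0, 0, -0.012, 0, 0]]]' | python3 -m pendant
python3 - <<'E'
from h import *
goal(.096,.059)
cv2.imwrite("pics/e1.png",bot.camera("side"))
# compare near-end plate edge: track crop vs previous view
d6=cv2.resize(cv2.imread("pics/d6.png"),(170,140),interpolation=cv2.INTER_AREA); a=cv2.imread("pics/e1.png")
for (x,y) in((118,106),(66,101),(110,62)): # near far-corner, near handle arm root, back far-corner
    t=d6[y-8:y+8,x-8:x+8]; r=cv2.matchTemplate(a[150:310,210:400],t,cv2.TM_CCOEFF_NORMED); _,m,_,p=cv2.minMaxLoc(r); print((x+220,y+170),"->",(p[0]+218,p[1]+158),round(m,2))
E
```

```text
time: 9.2
ee_pos: [0.6446, 0.0748, 0.0922]
tcp_rot: [179.8, -0.0, 94.6]
wrist_force: [9.9, 2.5, 1.7]
opening: 0.0089
grasp_force: 117.3
time: 9.62
ee_pos: [0.6422, 0.0744, 0.1031]
tcp_rot: [-179.9, 0.0, 94.6]
wrist_force: [0.2, -0.2, -5.0]
opening: 0.0085
grasp_force: 116.9
move [-0.0002 -0.0012  0.0381] turn 0.02
9.62 [0.6422 0.0744 0.1031] [-1.7992e+02  1.0000e-02  9.4590e+01] q [ 6.6 18.   8.2 80.3 -0.  92. ] F [ 0.2 -0.2 -5. ] 0.008527107754795211 116.88090562820435
(338, 276) -> (338, 276) 0.98
(286, 271) -> (286, 269) 0.91
(330, 232) -> (330, 232) 0.93
```

```bash
python3 - <<'E'
from h import *
o=bot.get_obs(); print(np.round(o["torque"],3),o["wrist_force"])
# lean from image: ridge of near end face of plate; compare predicted poses by template-warp of points in d6
d6=cv2.resize(cv2.imread("pics/d6.png"),(170,140),interpolation=cv2.INTER_AREA); e=cv2.imread("pics/e1.png")[170:310,220:390]
g=lambda i:cv2.cvtColor(i,cv2.COLOR_BGR2GRAY).astype(np.float32)
a,b=g(d6),g(e)
p=np.array([[x,y] for x in range(74,118,6) for y in range(66,100,6)],np.float32).reshape(-1,1,2)
q,st,er=cv2.calcOpticalFlowPyrLK(a.astype(np.uint8),b.astype(np.uint8),p,None,winSize=(13,13),maxLevel=1)
f=(q-p)[:,0]; x=p[:,0,0]
for v in range(74,118,6): print(v,np.round(np.median(f[x==v],0),2))
E
```

```text
[ 0.028 -0.351 -0.023] [ 0.05742086 -0.24184473 -4.71800056]
74 [-0.03 -2.19]
80 [-0.22 -2.1 ]
86 [-1.22 -2.04]
92 [ 0.46 -0.06]
98 [2.24 1.09]
104 [ 0.75 -0.81]
110 [ 0.14 -0.74]
116 [-0.02 -0.58]
```

```bash
echo '[[[0, 0, -0.003, 0, 0], [0, 0, -0.006, 0, 0], [0, 0, -0.008, 0, 0], [0, 0, -0.008, 0, 0], [0, 0, -0.008, 0, 0]]]' | python3 -m pendant 120
cat > fl.py <<'E'
from h import *
import sys
def flow(A,B):
    g=lambda n:cv2.cvtColor(cv2.imread(n)[170:310,220:390],cv2.COLOR_BGR2GRAY)
    p=np.array([[x,y] for x in range(74,122,6) for y in range(66,106,4)],np.float32).reshape(-1,1,2)
    q,st,er=cv2.calcOpticalFlowPyrLK(g(A),g(B),p,None,winSize=(13,13),maxLevel=2)
    f=(q-p)[:,0]; x=p[:,0,0]
    for v in range(74,122,6): print(v,np.round(np.median(f[x==v],0),2))
cv2.imwrite(sys.argv[2],bot.camera("side")); flow(sys.argv[1],sys.argv[2]); o=bot.get_obs(); print(np.round(o["torque"],3)); goal(.096,.059)
E
python3 fl.py pics/e1.png pics/e2.png
```

```text
time: 10.08
ee_pos: [0.6427, 0.0745, 0.1121]
tcp_rot: [180.0, 0.0, 94.6]
wrist_force: [0.3, 0.6, -4.5]
opening: 0.0087
grasp_force: 116.9
74 [-0.22 -3.1 ]
80 [-0.14 -3.04]
86 [ 0.02 -2.96]
92 [-0.13 -2.97]
98 [-0.13 -2.84]
104 [ 0.13 -1.21]
110 [0.2  0.25]
116 [ 0.07 -0.  ]
[-0.004 -0.35   0.036]
move [-0.0003 -0.0016  0.0469] turn 0.02
10.13 [0.6426 0.0745 0.1119] [179.99  -0.    94.59] q [ 6.6 17.8  9.  81.2 -0.  92. ] F [-0.7  0.1 -4.2] 0.0087069260228637 116.88841938972473
```

```bash
echo '[[[0, -0.004, 0, 0, 0], [0, -0.0075, 0, 0, 0], [0, -0.0075, 0, 0, 0], [0, -0.0075, 0.003, 0, 0], [0, -0.0075, 0.006, 0, 0]]]' | python3 -m pendant
echo '[[[0, 0, 0, 0, 0], [0, 0, 0, 0, 0]]]' | python3 -m pendant
python3 fl.py pics/e2.png pics/e3.png
```

```text
time: 10.55
ee_pos: [0.6352, 0.0739, 0.1058]
tcp_rot: [180.0, 0.0, 94.6]
wrist_force: [0.0, 0.2, -4.6]
opening: 0.0084
grasp_force: 117.1
time: 10.72
ee_pos: [0.6349, 0.0738, 0.1053]
tcp_rot: [-180.0, 0.0, 94.6]
wrist_force: [-0.6, -0.3, -4.0]
opening: 0.0091
grasp_force: 117.1
74 [3.72 2.25]
80 [2.89 2.16]
86 [1.95 1.94]
92 [1.9  1.96]
98 [1.8  1.95]
104 [14.75  7.98]
110 [8.27 2.78]
116 [1.93 2.12]
[-0.004 -0.375 -0.013]
move [-0.0003  0.006   0.0406] turn 0.02
10.77 [0.635  0.0738 0.1056] [-179.98    0.     94.59] q [ 6.6 16.9  7.2 80.3 -0.  92. ] F [ 0.3  0.7 -4.1] 0.008819580837952121 117.06744074821472
```

```bash
echo '[[[0, 0, 0.001, 0, 0], [0, 0, 0.002, 0, 0], [0, 0, 0.003, 0, 0], [0, 0, 0.003, 0, 0], [0, 0, 0.003, 0, 0]]]' | python3 -m pendant
echo '[[[0, 0, 0.001, 0, 0], [0, 0, 0.002, 0, 0], [0, 0, 0.003, 0, 0], [0, 0, 0.003, 0, 0], [0, 0, 0.003, 0, 0]]]' | python3 -m pendant
python3 fl.py pics/e3.png pics/e4.png
```

```text
time: 11.18
ee_pos: [0.6351, 0.0738, 0.1027]
tcp_rot: [-180.0, 0.0, 94.6]
wrist_force: [-0.1, 0.5, -3.6]
opening: 0.0087
grasp_force: 117.2
time: 11.6
ee_pos: [0.6351, 0.0738, 0.0997]
tcp_rot: [-180.0, -0.0, 94.6]
wrist_force: [0.4, 0.1, -3.3]
opening: 0.0086
grasp_force: 117.4
74 [0.12 1.56]
80 [0.36 1.56]
86 [0.3  1.48]
92 [-1.73  0.99]
98 [-2.97  0.38]
104 [-0.8   0.88]
110 [-0.14  0.87]
116 [0.03 0.64]
[ 0.116 -0.358 -0.015]
move [-0.0003  0.006   0.0348] turn 0.02
11.65 [0.635  0.0738 0.0998] [-179.99   -0.     94.59] q [ 6.6 17.   6.6 79.6  0.  92. ] F [ 0.8  0.2 -3.5] 0.008536880269866938 117.37265110015869
```

```bash
echo '[[[0, 0, 0, 0, 0], [0, 0, 0, 0, 0], [0, 0.0015, 0.003, 0, 0], [0, 0.0025, 0.006, 0, 0], [0, 0.003, 0.008, 0, 0]]]' | python3 -m pendant 35
echo '[[[0, 0, 0, 0, 0], [0, 0, 0, 0, 0]]]' | python3 -m pendant 
python3 fl.py pics/e4.png pics/e5.png
```

```text
time: 12.07
ee_pos: [0.6381, 0.0741, 0.0914]
tcp_rot: [-180.0, -0.0, 94.6]
wrist_force: [0.5, 0.7, -1.5]
opening: 0.0086
grasp_force: 117.6
time: 12.23
ee_pos: [0.6381, 0.0741, 0.0916]
tcp_rot: [-180.0, -0.0, 94.6]
wrist_force: [-0.5, 0.2, -2.0]
opening: 0.0087
grasp_force: 117.5
74 [-0.92  1.81]
80 [-0.22  1.68]
86 [-0.95  1.43]
92 [-2.36  0.97]
98 [-2.18  0.4 ]
104 [-0.89  0.43]
110 [-1.22  0.28]
116 [0.11 0.32]
[ 0.035  0.112 -0.02 ]
move [-0.0003  0.0029  0.0267] turn 0.02
12.28 [0.638  0.0741 0.0917] [-179.99   -0.     94.59] q [ 6.6 17.5  6.4 78.9  0.  92. ] F [ 0.5 -0.2 -1.4] 0.008743000067337903 117.4634599685669
```

```bash
echo '[[[0, 0.001, 0.003, 0, 0], [0, 0.0015, 0.006, 0, 0], [0, 0.002, 0.009, 0, 0], [0, 0.0025, 0.012, 0, 0], [0, 0.003, 0.015, 0, 0]]]' | python3 -m pendant
echo '[[[0, 0, 0, 0, 0], [0, 0, 0.002, 0, 0], [0, 0, 0.004, 0, 0], [0, 0, 0.006, 0, 0], [0, 0, 0.006, 0, 0]]]' | python3 -m pendant 
python3 fl.py pics/e5.png pics/e6.png
```

```text
time: 12.7
ee_pos: [0.6413, 0.0743, 0.0768]
tcp_rot: [180.0, -0.0, 94.6]
wrist_force: [-0.1, -0.8, 3.6]
opening: 0.0088
grasp_force: 118.0
time: 13.12
ee_pos: [0.6419, 0.0744, 0.0711]
tcp_rot: [179.9, -0.0, 94.6]
wrist_force: [4.3, -0.1, 5.1]
opening: 0.0086
grasp_force: 118.0
74 [-0.39  4.39]
80 [-2.12  3.82]
86 [-2.22  3.41]
92 [-3.08  2.93]
98 [-8.61  2.37]
104 [-5.42  1.31]
110 [-2.51  0.85]
116 [-0.18  0.18]
[-0.017 -0.085 -0.018]
move [-0.0003 -0.0009  0.0062] turn 0.02
13.17 [0.6419 0.0744 0.0712] [179.88  -0.    94.59] q [ 6.6 18.3  5.1 76.7 -0.  92. ] F [5.8 0.3 4.6] 0.008674130953370638 118.06379556655884
```

```bash
echo '[[[0, 0, 0.0015, 0, 0], [0, 0, 0.003, 0, 0], [0, 0, 0.0045, 0, 0], [0, 0, 0.006, 0, 0], [0, 0, 0.006, 0, 0]]]' | python3 -m pendant
python3 fl.py pics/e6.png pics/e7.png | tail -3
```

```text
time: 13.58
ee_pos: [0.6403, 0.0742, 0.0633]
tcp_rot: [-179.9, 0.0, 94.6]
wrist_force: [0.4, -0.7, -4.8]
opening: 0.0085
grasp_force: 121.8
[ 0.045 -0.401 -0.017]
move [-0.0003  0.0005 -0.0013] turn 0.02
13.63 [0.6404 0.0743 0.0637] [-179.89    0.     94.59] q [ 6.6 18.5  4.5 76.1 -0.  92. ] F [-0.4  0.4 -4.4] 0.008693683310974368 121.81629180908203
```

```bash
echo '[[[0, 0, 0, 0, 0.012], [0, 0, 0, 0, 0.016], [0, 0, 0, 0, 0.024], [0, 0, 0, 0, 0.026], [0, 0, 0, 0, 0.026]]]' | python3 -m pendant
python3 fl.py pics/e7.png pics/e8.png; python3 - <<'E'
from h import *
# seated-plate predictions (side) and gradient profile across the near/far plate edges
a=np.radians(4.57)
for n,P in(("near rib corners",[[-.056,.075,.066],[.056,.075,.066]]),("back",[[-.056,-.075,.066],[.056,-.075,.066]]),("bar",[[.096,.034,.059],[.096,-.034,.059]])): print(n,proj("side",W(P,[*G,a])).round(1).tolist())
E
```

```text
time: 14.05
ee_pos: [0.6413, 0.0744, 0.0652]
tcp_rot: [180.0, -0.0, 94.6]
wrist_force: [0.1, 0.3, 0.3]
opening: 0.026
grasp_force: 0.0
74 [0.37 1.05]
80 [0.08 0.96]
86 [0.11 0.84]
92 [-3.93  0.95]
98 [-4.51  0.74]
104 [-3.39  0.59]
110 [-0.93  0.53]
116 [-0.01  0.39]
[-0.012  0.051 -0.025]
move [-0.0003 -0.0002  0.0001] turn 0.02
14.1 [0.6412 0.0743 0.0651] [179.97  -0.    94.59] q [ 6.6 18.4  4.6 76.1  0.  92. ] F [-0.4  0.1  0.2] 0.026032951235618627 0.0
near rib corners [[340.9, 274.6], [286.9, 277.2]]
back [[333.4, 230.4], [285.4, 232.4]]
bar [[267.8, 267.1], [268.2, 246.8]]
```

```bash
echo '[[[0, 0, -0.02, 0, 0.026], [0, 0, -0.05, 0, 0.026], [0, 0, -0.09, 0, 0.026], [0, 0, -0.13, 0, 0.026], [0, 0, -0.16, 0, 0.026]]]' | python3 -m pendant
echo '[[[-0.03, -0.02, 0, 0, 0.026], [-0.065, -0.04, 0, 0, 0.026], [-0.1, -0.06, 0, 0, 0.026], [-0.135, -0.08, 0, 0, 0.026], [-0.17, -0.1, 0, 0, 0.026]]]' | python3 -m pendant
echo '[[[-0.035, -0.01, 0, 0, 0.026], [-0.07, -0.02, 0, 0, 0.026], [-0.105, -0.03, 0, 0, 0.026], [-0.14, -0.04, 0, 0, 0.026], [-0.175, -0.05, 0, 0, 0.026]]]' | python3 -m pendant
python3 - <<'E'
from h import *
cv2.imwrite("pics/f_side.png",bot.camera("side"));cv2.imwrite("pics/f_top.png",bot.camera("top")); show()
from numpy.linalg import norm
s=cv2.imread("pics/f_side.png"); t=cv2.imread("pics/f_top.png"); T0=cv2.imread("pics/top0.png");S0=cv2.imread("pics/side0.png")
g=lambda i:cv2.cvtColor(i,cv2.COLOR_BGR2GRAY).astype(np.float32)
a=np.radians(4.57); th0=np.array([0,0,0,0,0.])
# handle/plate outline as polyline; score = mean abs gradient across outline for pose offsets (dx,dy,dyaw,dz,tilt)
def pts(v):
    dx,dy,w,dz,tl=v; L=[]
    # arms, bar outer edges
    for y in np.linspace(-.03,.03,25): L+=[[.102,y,0],[.090,y,0]]
    for x in np.linspace(-.05,.05,40): L+=[[x,.075,.007],[x,-.075,.007]]
    for y in np.linspace(-.05,.05,40): L+=[[-.056,y,.007],[.056,y,.007]]
    P=np.array(L); c,k=np.cos(tl),np.sin(tl); P=np.c_[c*P[:,0]+k*P[:,2],P[:,1],-k*P[:,0]+c*P[:,2]]
    return W(W(P,[dx,dy,w])+[0,0,.059+dz],[*G,a])
gm={}
for n,i in(("side",s),("top",t)):
    G_=cv2.GaussianBlur(g(i),(0,0),1.0); gm[n]=np.hypot(cv2.Sobel(G_,5,1,0),cv2.Sobel(G_,5,0,1))
def sc(v,names=("side","top")):
    r=0
    for n in names:
        p=proj(n,pts(v)).astype(np.float32); r+=np.mean(np.minimum(cv2.remap(gm[n],p[:,0],p[:,1],cv2.INTER_LINEAR),120))
    return -r
from scipy.optimize import differential_evolution as DE
B=[(-.012,.012),(-.012,.012),(-.07,.07),(-.006,.012),(-.12,.12)]
for nm in(("side","top"),("side",)):
    r=DE(sc,B,args=(nm,),seed=1,maxiter=80,popsize=12,tol=1e-6); print(nm,np.round(r.x[:2]*1e3,1),"yaw",np.degrees(r.x[2]).round(2),"dz mm",round(r.x[3]*1e3,1),"tilt",np.degrees(r.x[4]).round(2),-r.fun,"nominal",-sc(th0,nm))
E
```

```text
time: 14.52
ee_pos: [0.6411, 0.0744, 0.2286]
tcp_rot: [179.8, -0.0, 94.6]
wrist_force: [1.1, 0.2, 0.6]
opening: 0.0264
grasp_force: 0.0
time: 14.93
ee_pos: [0.554, -0.1044, 0.225]
tcp_rot: [180.0, 0.0, 94.6]
wrist_force: [-0.0, -0.6, 0.4]
opening: 0.0262
grasp_force: 0.0
time: 15.35
ee_pos: [0.5185, -0.2833, 0.2252]
tcp_rot: [180.0, 0.0, 94.6]
wrist_force: [0.9, 0.3, -0.9]
opening: 0.0259
grasp_force: 0.0
15.45 [ 0.5178 -0.2859  0.2245] [-1.7998e+02  5.0000e-02  9.4320e+01] q [-28.9  10.2  12.3  92.1  -0.1  56.8] F [-0.4  0.4 -0.8] 0.02619851386433645 0.0Traceback (most recent call last):
  File "<stdin>", line 27, in <module>
    return fun(*args, **kwargs)
    ret = solver.solve()
    next(self)
    ~~~~^^^^^^
    energy = self.func(parameters)
    return self.f(x, *self.args)
           ~~~~~~^^^^^^^^^^^^^^^
  File "<stdin>", line 22, in sc
  File "h.py", line 5, in proj
    i=bot.camera_info(n); T=np.linalg.inv(i["extrinsics"]); p=np.c_[P,np.ones(len(P))]@T.T
ValueError: time passes only in moves, steps and waits
```

```bash
cat > m.py <<'E'
from h import *
INF={n:bot.camera_info(n) for n in("side","top")}
import h
class B: camera_info=staticmethod(lambda n:INF[n])
h.bot=B
a=np.radians(4.57); u=np.linspace(-.016,.016,65)
def off(img,n,pts,ax):
    g=cv2.cvtColor(cv2.imread(img),cv2.COLOR_BGR2GRAY).astype(np.float32); pr=[]
    for p in pts:
        P=np.tile(p,(65,1)); P[:,ax]+=u; q=proj(n,W(P,[*G,a])).astype(np.float32); pr.append(cv2.remap(g,q[:,0].copy(),q[:,1].copy(),cv2.INTER_LINEAR).ravel())
    m=np.mean(pr,0); w=np.clip(m-(m.min()+.4*(m.max()-m.min())),0,None); return round(float((w*u).sum()/w.sum()*1e3),2),round(float(m.max()-m.min()))
for img,n,sg in(("side0","side",-1),("top0","top",-1),("f_side","side",1),("f_top","top",1)):
    f=f"pics/{img}.png"
    bar=[[sg*.096,y,.059] for y in np.linspace(-.02,.02,9)]
    A=[[sg*x,.042,.059] for x in np.linspace(.078,.086,5)]; C=[[sg*x,-.042,.059] for x in np.linspace(.078,.086,5)]
    print(img,"bar dx",off(f,n,np.array(bar),0),"bar end dx",off(f,n,np.array([[sg*.096,y,.059] for y in(.018,.022,.026)]),0),off(f,n,np.array([[sg*.096,y,.059] for y in(-.018,-.022,-.026)]),0),"arm+ dy",off(f,n,np.array(A),1),"arm- dy",off(f,n,np.array(C),1))
# dz sensitivity of dy in each view
for n in INF:
    p=np.array([[.08,.042,.059],[.08,.042,.062],[.08,.045,.059]]); print(n,proj(n,W(p,[*G,a])).round(2).tolist())
E
python3 m.py
```

```text
side0 bar dx (-1.08, 76) bar end dx (-1.15, 76) (-1.05, 78) arm+ dy (-3.99, 88) arm- dy (-4.72, 85)
top0 bar dx (0.81, 61) bar end dx (0.96, 54) (1.02, 75) arm+ dy (0.62, 63) arm- dy (0.13, 74)
f_side bar dx (-0.21, 79) bar end dx (-0.23, 84) (-0.11, 78) arm+ dy (-4.41, 92) arm- dy (-4.94, 89)
f_top bar dx (1.03, 59) bar end dx (0.93, 57) (1.09, 63) arm+ dy (0.52, 67) arm- dy (0.15, 68)
side [[275.34, 269.32], [275.26, 268.28], [275.34, 270.28]]
top [[278.7, 204.34], [278.61, 204.09], [277.53, 204.44]]
```

The handle's offsets in both views match the seated starting plate, mirrored, to within about 1 mm in x, y and height, with the same yaw. The plate is seated and the arm is clear, so I'm handing in.

```bash
python3 -c "
from workcell import bot
print(bot.job_done())"
```

```text
the job is handed in; nothing more can be done
None
```

I turned the larger plate over and laid it back into the grill with its ribbed face up and its handle out on the far (+x) side, and handed the job in at about 15.5 s. The last camera check showed it seated to within about 1 mm, but handing in returned no verdict.

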